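# Refit the belt drive on a gearmotor shaft

## Robot

A 6-joint arm with a two-finger parallel gripper is mounted at the origin on the work surface. World frame = base frame: x ahead of the robot, y to its left, z up, the work surface at z = 0. Lengths are in m, angles in rad, forces in N, time in s.
With the tool pointing down it reaches from about 0.275 to 0.85 m from the base axis. Payload 5.2 kg.
Tool frame: the origin (TCP) lies between the finger pads; the fingertips stand 25 mm ahead of it and the grasp point (between the pads) lies 6 mm ahead of it; z points along the fingers, y is the line along which they close (so a half turn about z gives the same grasp; the last joint's range is limited). The gripper opens to 85 mm and grips with 20 to 120 N. Pads are 22 mm wide; open, the fingers measure 114 mm over their backs; the gripper's body (76 mm by 85 mm) begins 54 mm behind the grasp point. The pads swing forward as they close: fully open they stand 13 mm farther back than shut.
Start: joints at [-1.355, 0.259, 1.535, -0, 1.348, -0.203], TCP at [0.224, -0.502, 0.256] pointing down, gripper open.
Joint ranges: [-3.14, 3.14], [-0.91, 2.08], [0.19, 2.58], [-1.22, 4.36], [0.22, 2.71], [-3.12, 3.12]. Speed limits (rad/s): [2.57, 2.57, 3.14, 3.14, 3.14, 3.14].

## Interface

Orientations are given as a rotation vector (axis times angle).
In Python, from rig import move_ptp, move_l, movej, ungrasp, gripper_close, hold, ik, observe, snapshot, IKError, job_done gives the robot as it stands. Calls block until the motion is done:
- move_ptp(position, orientation): joint-space move of the TCP to a pose.
- move_l(position, v=0.15, orientation=None, threshold=None): straight line of the TCP; orientation=None keeps the orientation; v is the mean speed in m/s. With threshold (N) it stops when the force on the tool has changed by that much, and returns True; else False.
- movej(angles): joint-space move.
- ungrasp() and gripper_close(newtons=None): open the fingers fully, or close them until they stop; newtons is the grip in N (None keeps the last).
- hold(seconds).
- ik(position, orientation): joint angles nearest the present ones, or None.
- observe(): the state.
- snapshot(name): name is "side" or "top"; returns a dict with "pixels" (400x640x3 uint8, blue, green, red), "depth" (400x640 float32, m along the optical axis (not along the pixel's ray), 0 where there is no reading), "fx", "fy", "cx", "cy" (pixels), "R" (3x3) and "t" (3): a world point X has camera coordinates R X + t. Camera axes: x right, y down, z forward; pixel columns grow to the right and rows downward; lengths in m; the calibration is good to about 2 mm. A picture is of the moment at which its call begins.
A pose or a line that the arm cannot do raises IKError and nothing moves.
- job_done(): hands the job in; it is judged then, once.
The state is a dict: "time": time; "qpos": joint angles; "joint_velocities": joint speeds; "tau": joint torques, N m; "tcp_pos": TCP position; "eef_rot": TCP orientation; "wrist_force": force on the tool from outside, world axes, zero at the start; "moment": the same for the moment, N m; "grip_width": opening from 0.0 (shut) to 1.0 (fully open); "gripper_force": force on a finger pad.
Only numpy, scipy, OpenCV 4.12 (cv2) and the standard library are available. Lean on these libraries where they do the work, as an engineer would, in place of code of your own. Each camera call takes 0.05 s, during which the arm holds its last target. There are 200 camera calls.

## Task

Refit the belt drive on the gearmotor's upright shaft, bottom to top in this order: the tall narrow spacer sleeve first, then the toothed pulley with its D-shaped bore turned to match the flat on the shaft, then the flat wide thrust ring, and last the closed end cap over the end of the shaft. Each part must sit fully home and level before the next goes on. Leave the grease tin, screwdriver, wrench and scanner where they lie.

Things in the scene. Friction and masses are not known exactly. Their poses are not given: they have to be found in the camera images.
- gearmotor: Worm gearmotor fixed to the bench, output shaft up: pale ribbed cast housing 84 mm square on a 104 mm square foot, 56 to 59 mm high around the shaft; dark motor barrel 55 mm thick lying on its +x side, reaching 145 mm from the shaft axis, top 57 mm high. Origin on the shaft's axis at bench level; x points towards the barrel and is also the side of the shaft's flat.
- shaft_seat (a point): The target: point on the shaft's axis on the steel shoulder (36 mm wide) where the sleeve must sit, 60 mm above the bench. The shaft is 22 mm thick and rises 54 mm above this point, its last 5 mm tapering to 15 mm. z points up. x points square out of its single flat, 5.5 mm from the axis, full length (same side as the motor barrel). The shaft does not turn.
- sleeve_center (a point): Spacer sleeve: plain steel tube 36 mm outside, 26 mm round bore, 22 mm tall, 85 g, standing upright on the bench. Point at its centre, 11 mm above its underside; z up. Seated on the shaft, its centre is 11 mm above the shaft seat point.
- pulley_center (a point): Toothed aluminium belt pulley, 56 mm outside, 16 mm tall, 110 g, lying flat. Through bore D-shaped: 25 mm round with one flat 7 mm from the axis. Point at its centre, 8 mm above its underside; z up, x towards the bore's flat. It fits the shaft only with its x along the x of the shaft seat (10 degrees of play, 1.5 mm clearance). Seated on the sleeve, its centre is 30 mm above the shaft seat.
- thrust_ring_center (a point): Thrust ring: flat steel ring 48 mm outside, 26 mm round bore, 10 mm thick, 100 g, lying flat. Point at its centre, 5 mm above its underside; z up. Seated on the pulley, its centre is 43 mm above the shaft seat.
- end_cap_center (a point): End cap: aluminium cup 40 mm outside, 18 mm tall, 60 g, standing open side down, its closed top chamfered above 13 mm, with a small dark screw hole in the middle; blind bore 26 mm wide, 11 mm deep. Point at its centre, 9 mm above its underside; z up. Seated on the thrust ring over the shaft's end, its centre is 57 mm above the shaft seat.
- grease_tin: Bystander: round white grease tin with a green lid, 66 mm wide, 44 mm tall, loose. Origin at the centre of its underside.
- screwdriver: Bystander: screwdriver 170 mm long, lying along its x, loose, about 30 mm high at the handle (towards -x). Origin below its middle.
- wrench: Bystander: steel wrench 160 mm long, lying flat along its x, loose. Origin below its middle.
- scanner: Bystander: black and grey hand-held code scanner lying on its side, pistol-shaped, about 165 mm long along its x, its head (towards +x) 105 mm across, 34 mm high, loose. Origin at bench level under its middle.
Not all that is in view belongs to the job. Leave any pink or turquoise look-alike of the part that bears sleeve_center alone. Leave any green look-alike of the part that bears end_cap_center alone.

How it is judged:
By the outcome, as a careful person would: the job done as asked, in the order asked, and still so for the second after the job is handed in, with the robot touching nothing.
It also fails if it takes over 115 s, if anything falls off the work surface, if the arm or the gripper's body presses on something with over 40 N, if the wrist force passes 120 N, or if a joint passes its speed limit or range.

## Working session

There is one attempt and no reset: what is moved stays moved. The work goes in short steps, each a Python script; the robot and the scene stay as the last script left them, time stands still between calls to the robot, and variables do not carry over. Pictures are saved under pics/ and viewed, at most 14 in all, crops included, and the job is handed in when it is done.

```bash
mkdir -p pics; ls; python3 - <<'E'
from rig import *
import cv2,numpy as np
for n in("top","side"):
    s=snapshot(n); cv2.imwrite(f"pics/{n}0.png",s["pixels"]); np.savez(f"{n}0.npz",**s)
    print(n,s["fx"],s["cx"],s["cy"],-s["R"].T@s["t"],s["R"].round(3).tolist())
o=observe();print(o)
E
```

```text
pics
top 449.74657842011203 321.4678832345291 192.67581520469457 [0.31831696 0.0195118  1.06477518] [[0.003, -1.0, 0.0], [-0.986, -0.003, -0.165], [0.165, 0.0, -0.986]]
side 422.50689004876654 328.34299593764763 200.77741528270911 [-0.02894037  0.61859098  0.88297303] [[-0.778, -0.628, -0.019], [-0.446, 0.574, -0.687], [0.442, -0.526, -0.726]]
{'time': 0.1, 'qpos': array([-1.35481625e+00,  2.59310808e-01,  1.53600633e+00,  4.57717857e-06,
        1.34801943e+00, -2.02780094e-01]), 'joint_velocities': array([ 0.00041626, -0.00270053, -0.00139578, -0.00012507, -0.00096988,
        0.00208606]), 'tau': array([ 2.87933675e-03, -4.46966672e+01, -2.91250634e+01, -2.83753780e-04,
        6.12331380e-03,  7.72683080e-06]), 'tcp_pos': array([ 0.22357918, -0.5020104 ,  0.25552279]), 'eef_rot': array([-3.07127464e+00, -6.52627197e-01,  1.10626698e-05]), 'wrist_force': array([-0.07997912,  0.42215878,  0.06638719]), 'moment': array([ 0.00781491, -0.02406166,  0.01388661]), 'gripper_force': 0.0, 'grip_width': 0.9977756521779223}
```

View pics/top0.png

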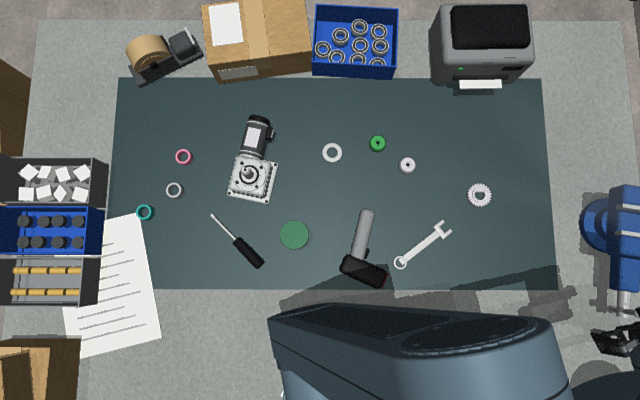

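View pics/side0.png

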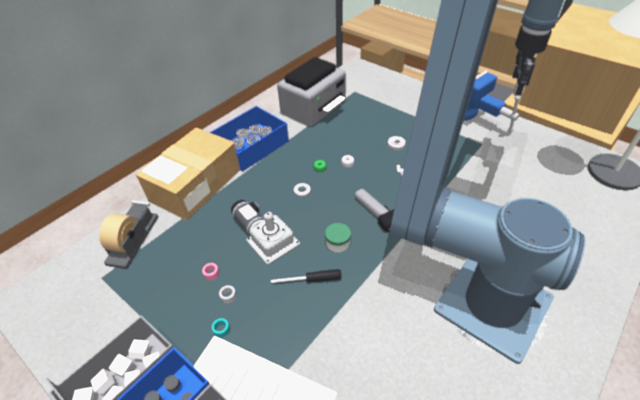

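The top view shows: sleeve-like rings grey (174,190), pink (183,157) and turquoise (144,212); a flat white ring (332,152); caps white (407,165) and green (378,143); the pulley (479,195); and the gearmotor shaft at about (250,173). I choose the grey sleeve, white ring, white cap and the pulley, and check them in one enlarged montage.

```bash
cat > h.py <<'E'
import cv2,numpy as np
from rig import *
def montage(s,cs,name,h=16,k=8):
    out=[]
    for u,v in cs:
        c=s["pixels"][v-h:v+h,u-h:u+h]; c=cv2.resize(c,None,fx=k,fy=k,interpolation=cv2.INTER_CUBIC)
        for i in range(0,2*h,4):
            cv2.putText(c,str(u-h+i),(int((i+.5)*k)-8,8),0,.3,(0,255,255)); cv2.putText(c,str(v-h+i),(0,int((i+.5)*k)+3),0,.3,(0,255,255))
            cv2.line(c,(int((i+.5)*k),10),(int((i+.5)*k),14),(0,255,255)); cv2.line(c,(22,int((i+.5)*k)),(26,int((i+.5)*k)),(0,255,255))
        out.append(c)
    while len(out)%3: out.append(out[0]*0)
    cv2.imwrite(name,np.vstack([np.hstack(out[i:i+3]) for i in range(0,len(out),3)]))
def px2w(s,u,v,z):
    d=s["R"].T@np.array([(u-s["cx"])/s["fx"],(v-s["cy"])/s["fy"],1]); c=-s["R"].T@s["t"]
    return c+d*(z-c[2])/d[2]
def cloud(s):
    v,u=np.mgrid[:400,:640]; d=s["depth"].astype(float)
    P=np.stack([(u-s["cx"])/s["fx"]*d,(v-s["cy"])/s["fy"]*d,d],-1)
    return (P-s["t"])@s["R"]
def fitc(s,u,v,z0,r,D,tol=.004):
    """centre of the top face: depth points near height z0, circle outline of diameter D"""
    P=cloud(s)[v-r:v+r,u-r:u+r].reshape(-1,3); m=abs(P[:,2]-z0)<tol
    Q=P[m][:,:2]; (c,rr)=cv2.minEnclosingCircle((Q*1000).astype(np.float32))
    return np.array(c)/1000,rr*2,m.sum(),np.median(P[m][:,2])
E
python3 - <<'E'
from h import *
s=dict(np.load("top0.npz")); 
montage(s,[(174,190),(332,152),(407,165),(479,195),(250,176)],"pics/m0.png")
print("bench",np.median(cloud(s)[100:110,300:310,2]))
for n,a in dict(sleeve=(174,190,.022,16,36),ring=(332,152,.010,16,48),cap=(407,165,.018,12,40),pul=(479,195,.016,18,56),shoulder=(250,172,.06,14,36),shaft=(250,172,.114,14,15)).items():
    print(n,*fitc(s,*a),px2w(s,a[0],a[1],a[2]))
E
```

```text
bench 0.0010084210410757969
sleeve [0.49959152 0.36836523] 37.24744415283203 97 0.021718390560591133 [0.49829494 0.36694463 0.022     ]
ring [ 0.59319238 -0.01135509] 60.801483154296875 210 0.009926520721548303 [ 0.5944877  -0.00524184  0.01      ]
cap [ 0.56386676 -0.18458977] 39.921043395996094 184 0.017298459296457975 [ 0.56095929 -0.18384757  0.018     ]
pul [ 0.49116003 -0.35309476] 57.240333557128906 315 0.014841927444693218 [ 0.48926732 -0.35224125  0.016     ]
shoulder [0.53212634 0.18415604] 79.87276458740234 424 0.058358493914574205 [0.53389489 0.18316978 0.06      ]
shaft [0.52704187 0.18668013] 20.523250579833984 56 0.11351800142073029 [0.52230901 0.17437425 0.114     ]
```

View pics/m0.png

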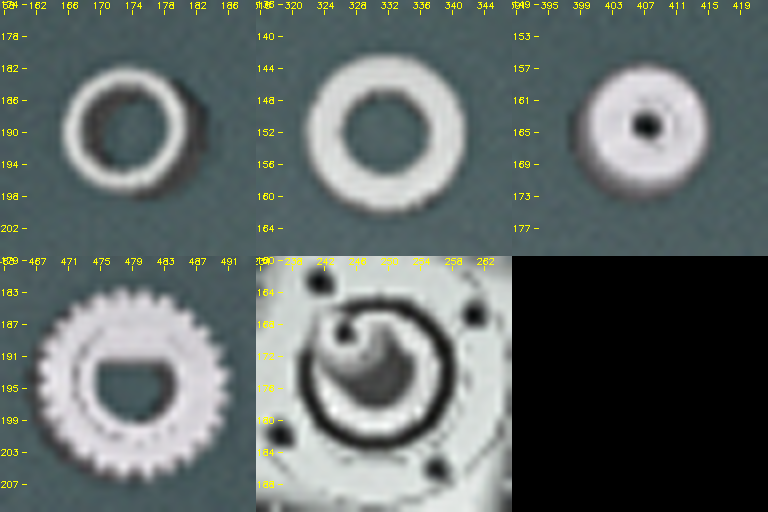

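```bash
python3 - <<'E'
from h import *
s=dict(np.load("top0.npz"))
for n,a in dict(sleeve=(173.06,189.5,.022),ring=(331.75,151.9,.01),cap=(407.35,164.1,.018),pulley=(479.1,194.75,.016),shoulder=(248.6,174.06,.06),tip=(244.6,169.0,.114)).items(): print(n,px2w(s,*a).round(4))
P=cloud(s)
# gearmotor yaw: housing and barrel
m=(P[...,2]>.045)&(P[...,2]<.062); m[:,:215]=0;m[:,285:]=0;m[:105]=0;m[210:]=0
Q=P[m][:,:2]; b=Q[Q[:,0]>.60]
print("all",cv2.minAreaRect((Q[Q[:,0]<.575]*1000).astype(np.float32)))
print("barrel mean",b.mean(0),len(b))
# barrel ridge line: highest points per row
B=P[(P[...,2]>.03)&(P[...,2]<.062)&m|False]; 
g=cv2.cvtColor(s["pixels"],cv2.COLOR_BGR2GRAY)
# bolts
sub=255-g[156:194,230:268]; 
for u,v in [(241,162),(261,166),(256,186),(236,182)]:
    w=255.-g[v-3:v+4,u-3:u+4]; w=np.clip(w-90,0,None); yy,xx=np.mgrid[v-3:v+4,u-3:u+4]; uu,vv=(w*xx).sum()/w.sum(),(w*yy).sum()/w.sum(); print("bolt",px2w(s,uu,vv,.058).round(4))
# pulley bore contour
u0,v0=467,183; c=cv2.resize(s["pixels"][v0:v0+25,u0:u0+25],None,fx=16,fy=16,interpolation=cv2.INTER_CUBIC); c=cv2.cvtColor(c,cv2.COLOR_BGR2GRAY)
_,t=cv2.threshold(c,140,255,cv2.THRESH_BINARY_INV)
n,l,st,ce=cv2.connectedComponentsWithStats(t); k=l[200,200]; print("bore",st[k],ce[k])
cs,_=cv2.findContours((l==k).astype(np.uint8),0,1); c=cs[0][:,0].astype(float)
W=np.array([px2w(s,u0+(x+.5)/16-.5,v0+(y+.5)/16-.5,.016)[:2] for x,y in c])
e=W[W[:,0]>W[:,0].max()-.0015]; e=e[abs(e[:,1]-e[:,1].mean())<.007]
p=np.polyfit(e[:,1],e[:,0],1); print("flat slope: yaw",-np.degrees(np.arctan(p[0])),"x",e[:,0].mean(),e[:,1].mean(),W.min(0),W.max(0))
E
```

```text
sleeve [0.4995 0.3692 0.022 ]
ring [ 0.5947 -0.0046  0.01  ]
cap [ 0.5632 -0.1847  0.018 ]
pulley [ 0.4899 -0.3525  0.016 ]
shoulder [0.5291 0.1862 0.06  ]
tip [0.5289 0.1862 0.114 ]
all ((531.2232055664062, 185.71499633789062), (85.10157012939453, 89.7052993774414), 77.91786193847656)
barrel mean [0.63454709 0.17634548] 552
bolt [0.5559 0.2035 0.058 ]
bolt [0.5466 0.1588 0.058 ]
bolt [0.5017 0.1689 0.058 ]
bolt [0.5111 0.2135 0.058 ]
bore [  127   144   163   128 17317] [207.33117746 201.45406248]
flat slope: yaw 0.07197111932231699 x 0.49747839250536374 -0.3532853555842859 [ 0.47859398 -0.36555436] [ 0.49760518 -0.34153263]
```

The montage confirms the choice: a thin plain sleeve at (173,189.5), a flat ring at (332,152), a white cap with a dark hole at (407,164), and the pulley at (479,195) with its flat pointing up in the image (yaw 0). The shaft axis is at (0.529, 0.186), with the flat at yaw about -12.4°. Picking up the sleeve.

```bash
cat >> h.py <<'E'
from scipy.spatial.transform import Rotation as Ro
YAW=np.radians(-12.4); AX=np.array([.529,.1862])
def rv(psi): return (Ro.from_euler("z",psi)*Ro.from_euler("x",np.pi)).as_rotvec()
def st(m):
    o=observe(); print(m,"t%.1f"%o["time"],"tcp",o["tcp_pos"].round(4),"w%.3f"%o["grip_width"],"gf%.1f"%o["gripper_force"],"F",o["wrist_force"].round(1)); return o
def pick(xy,psi,z,lift=.2,N=50):
    move_ptp([*xy,z+.10],rv(psi)); move_l([*xy,z+.03],v=.2)
    hit=move_l([*xy,z],v=.06,threshold=10); st("down hit=%s"%hit)
    gripper_close(N); st("closed"); move_l([*xy,lift],v=.2); hold(.1); st("lifted")
def shot(n,name,uv,h=30,k=8):
    s=snapshot(n); montage(s,uv,name,h,k); return s
E
python3 - <<'E'
from h import *
pick((.4995,.3692),YAW,.0275)
move_ptp([*AX,.205],rv(YAW)); st("over")
s=snapshot("side"); cv2.imwrite("pics/a.png",cv2.resize(s["pixels"][150:310,160:370],None,fx=3.5,fy=3.5,interpolation=2))
E
```

```text
down hit=False t4.5 tcp [0.4994 0.3692 0.0273] w1.002 gf0.0 F [ 0.2  0.5 -0.5]
closed t5.0 tcp [0.4998 0.3694 0.0281] w0.400 gf49.8 F [-1.6 -0.2  4.3]
lifted t6.1 tcp [0.4987 0.3688 0.1981] w0.403 gf49.8 F [-1.   0.  -1.2]
over t6.9 tcp [0.5289 0.1868 0.2047] w0.401 gf49.8 F [ 0.7  0.1 -0.6]
```

View pics/a.png

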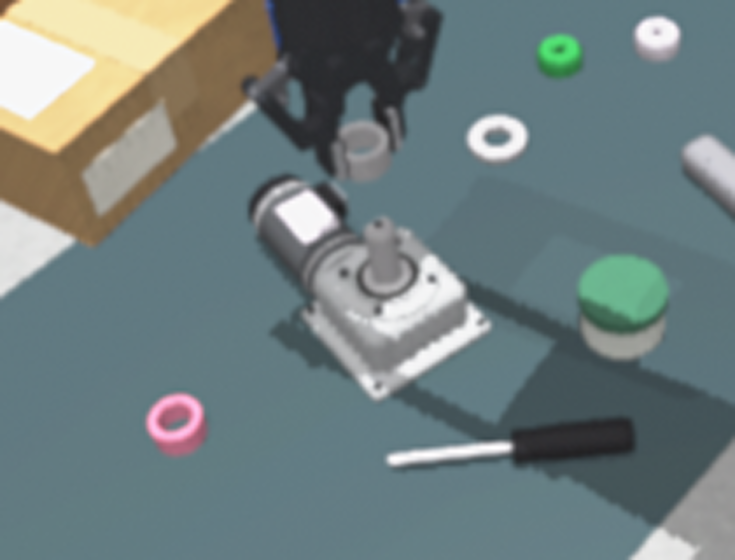

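The picture shows the grey sleeve held level at crop (362,150), above the shaft tip at (380,225). Lowering it.

```bash
cat >> h.py <<'E'
def place(zp,seat,N=10,xy=AX,psi=YAW,start=None):
    """zp: TCP height at the pick (underside on the bench); seat: underside height when home"""
    zt=zp+seat
    hit=move_l([*xy,zt+.008],v=.06,threshold=N); o=st("mid hit=%s"%hit)
    if hit: return False
    hit=move_l([*xy,zt-.004],v=.02,threshold=N); o=st("down hit=%s err=%.4f"%(hit,o["tcp_pos"][2]-zt))
    o=observe(); print("z err %.4f"%(o["tcp_pos"][2]-zt)); return abs(o["tcp_pos"][2]-zt)<.0035
def release(lift=.2):
    ungrasp(); p=observe()["tcp_pos"]; st("open"); move_l([p[0],p[1],p[2]+.03],v=.08); move_l([p[0],p[1],lift],v=.25)
E
python3 - <<'E'
from h import *
if place(.0275,.060): release()
s=snapshot("side"); cv2.imwrite("pics/b.png",cv2.resize(s["pixels"][190:270,220:320],None,fx=6,fy=6,interpolation=2))
E
```

```text
mid hit=False t8.9 tcp [0.5292 0.1863 0.0959] w0.403 gf49.8 F [ 0.1  0.8 -0.4]
down hit=True err=0.0084 t9.3 tcp [0.5291 0.1862 0.0881] w0.401 gf50.2 F [-0.2  0.2  4.8]
z err 0.0006
open t9.9 tcp [0.5285 0.1862 0.0874] w1.002 gf0.0 F [ 1.  -0.2 -0.5]
```

View pics/b.png

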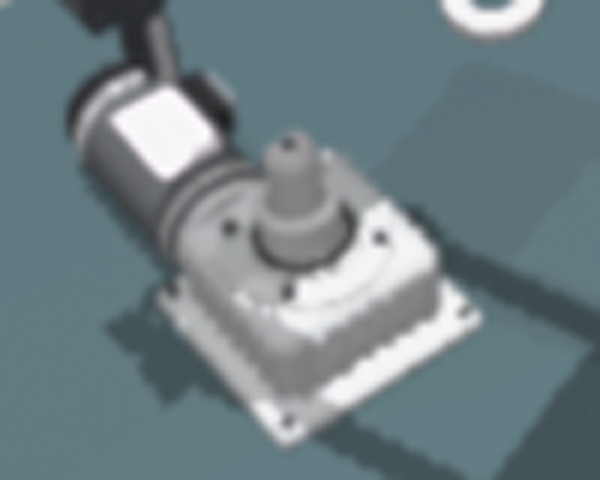

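The picture shows the sleeve seated on the shoulder around the shaft, at crop (303,215). Next the pulley.

```bash
python3 - <<'E'
from h import *
pick((.4904,-.3532),0,.0265,lift=.2)
s=snapshot("top")
montage(s,[(485,185)],"pics/c.png",30,9)
move_ptp([*AX,.205],rv(YAW)); st("over")
s=snapshot("side"); cv2.imwrite("pics/d.png",cv2.resize(s["pixels"][160:260,210:330],None,fx=6,fy=6,interpolation=2))
E
```

```text
down hit=False t14.1 tcp [ 0.4903 -0.3532  0.0263] w1.003 gf0.0 F [ 0.7 -0.3  0.2]
closed t14.5 tcp [ 0.4908 -0.3536  0.0273] w0.616 gf52.9 F [-0.4  0.   5. ]
lifted t15.6 tcp [ 0.4897 -0.3525  0.1981] w0.621 gf52.5 F [-0.2  0.1 -1.3]
over t17.6 tcp [0.5294 0.1854 0.205 ] w0.619 gf52.5 F [-0.7 -1.  -0. ]
```

View pics/d.png

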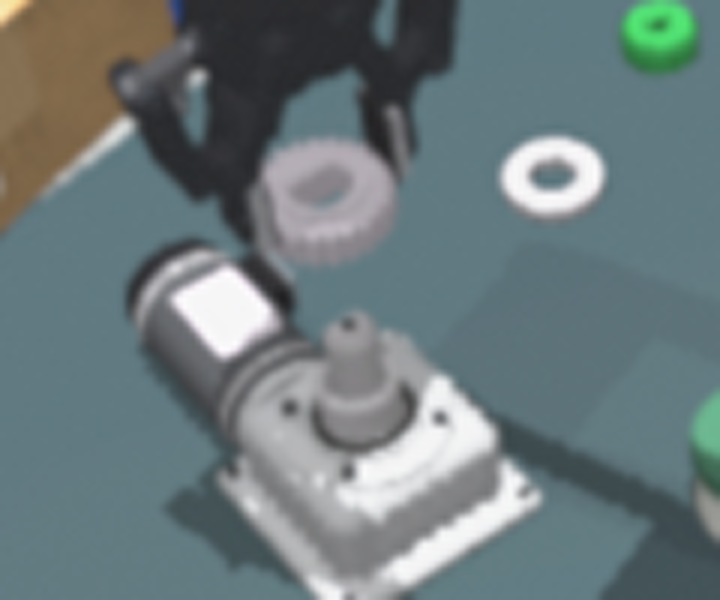

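The pulley is held level at crop (330,200) with its bore's flat towards the barrel. Lowering it.

```bash
python3 - <<'E'
from h import *
if place(.027,.082,N=8): release()
s=snapshot("side"); cv2.imwrite("pics/e.png",cv2.resize(s["pixels"][170:260,220:320],None,fx=6,fy=6,interpolation=2))
E
```

```text
mid hit=False t19.3 tcp [0.5293 0.1862 0.1174] w0.617 gf52.5 F [ 0.1  0.1 -0.6]
down hit=True err=0.0084 t19.7 tcp [0.5292 0.1862 0.1092] w0.620 gf53.1 F [-1.6 -0.6  5.5]
z err 0.0002
open t20.1 tcp [0.5285 0.1861 0.1082] w0.996 gf0.0 F [-1.1 -1.1 -0.2]
```

View pics/e.png

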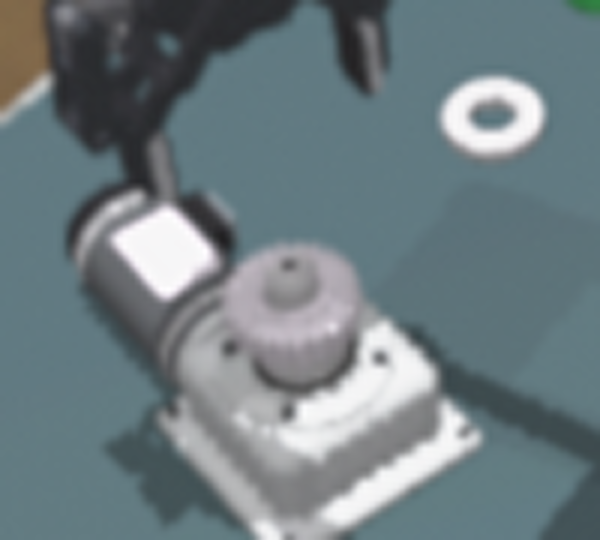

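The pulley is seated level on the sleeve, at crop (293,305), with the shaft end through it. Next the ring.

```bash
python3 - <<'E'
from h import *
pick((.5947,-.0046),YAW,.0255)
if abs(observe()["grip_width"]*85+2-48)<4:
    move_ptp([*AX,.205],rv(YAW)); 
    s=snapshot("side"); a=s["pixels"][150:260,210:330]
    if place(.0262,.098,N=8): release()
    s=snapshot("side"); b=s["pixels"][150:260,210:330]
    cv2.imwrite("pics/f.png",cv2.resize(np.hstack([a,b]),None,fx=3.3,fy=3.3,interpolation=2))
E
```

```text
down hit=False t23.1 tcp [ 0.5946 -0.0047  0.0252] w1.002 gf0.0 F [-0.6  1.  -0.5]
closed t23.6 tcp [ 0.5951 -0.0046  0.0264] w0.530 gf50.7 F [-1.4 -0.2  4.9]
lifted t24.7 tcp [ 0.5938 -0.0045  0.1982] w0.525 gf51.1 F [ 0.3  0.  -2.1]
mid hit=False t27.0 tcp [0.5293 0.1862 0.1326] w0.527 gf51.1 F [ 0.9 -1.  -1.3]
down hit=True err=0.0084 t27.4 tcp [0.5291 0.1862 0.1244] w0.528 gf51.8 F [-0.3 -0.3  4.8]
z err 0.0002
open t27.9 tcp [0.5284 0.1861 0.1234] w1.000 gf0.0 F [-0.4 -0.6 -0.1]
```

View pics/f.png

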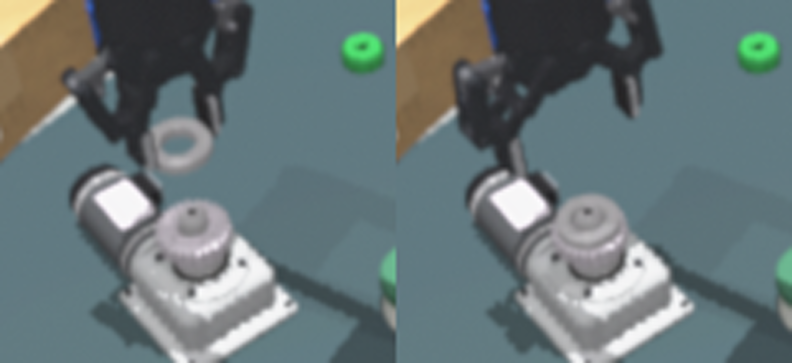

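The ring is seated at crop (590,215). Now the cap, with the gripper yawed to clear the green one.

```bash
python3 - <<'E'
from h import *
pick((.5632,-.1847),.25,.0265)
if abs(observe()["grip_width"]*85+2-40)<4:
    move_ptp([*AX,.205],rv(YAW)); 
    s=snapshot("side"); a=s["pixels"][150:260,210:330]
    if place(.0272,.108,N=8): release(.28)
    p=observe()["tcp_pos"]; move_ptp([.42,-.25,.3],rv(YAW)); st("away")
    s=snapshot("side"); b=s["pixels"][150:260,210:330]
    cv2.imwrite("pics/g.png",cv2.resize(np.hstack([a,b]),None,fx=3.3,fy=3.3,interpolation=2))
    s=snapshot("top"); cv2.imwrite("pics/h.png",s["pixels"]); P=cloud(s)
    for z in (.126,): print(fitc(s,244,168,z,16,40))
E
```

```text
down hit=False t31.4 tcp [ 0.5631 -0.1847  0.0263] w1.001 gf0.0 F [-0.3  0.8 -0.2]
closed t31.9 tcp [ 0.5635 -0.1848  0.0273] w0.443 gf49.8 F [-1.2  0.6  5.6]
lifted t33.0 tcp [ 0.5624 -0.1843  0.1982] w0.440 gf50.1 F [-0.6 -0.3 -1.3]
mid hit=False t35.6 tcp [0.5294 0.1863 0.1437] w0.441 gf50.1 F [ 0.6 -0.4 -0.4]
down hit=True err=0.0085 t36.1 tcp [0.5292 0.1862 0.1352] w0.440 gf50.7 F [-1.1 -1.3  5.5]
z err 0.0000
open t36.6 tcp [0.5286 0.1861 0.1343] w1.002 gf0.0 F [-0.1 -0.3  0.6]
away t39.4 tcp [ 0.4204 -0.2493  0.2998] w1.001 gf0.0 F [ 0.4 -0.4 -0.5]
(array([0.52829651, 0.18720346]), 39.99518966674805, np.int64(240), np.float64(0.1255303191554808))
```

View pics/g.png

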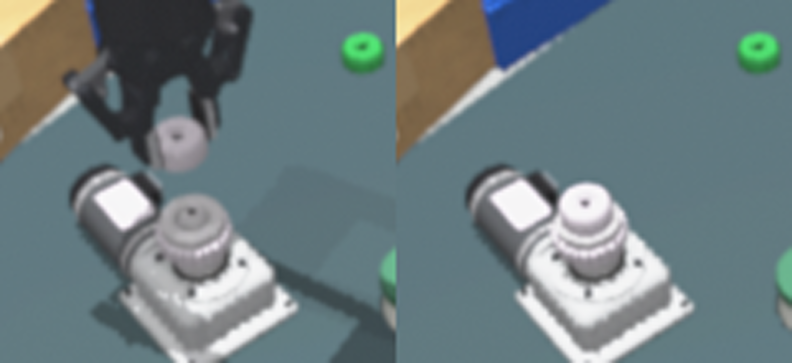

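View pics/h.png

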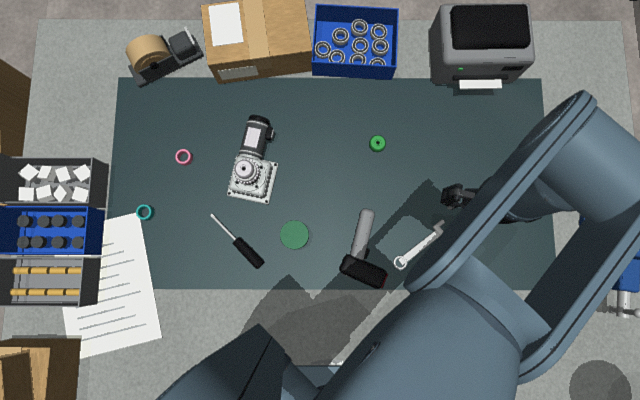

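The cap sits level on the stack at (244,168), with its top at 125.5 mm against 126 mm expected. The tools and look-alikes have not moved, and the arm is clear.

```bash
python3 -c "
from rig import *
print(job_done())"
```

```text
the job is handed in; nothing more can be done
None
```

The sleeve, pulley, thrust ring and end cap are on the shaft in that order, each seated within 1 mm of its expected height; the bystanders and look-alikes weren't moved, and the job was handed in at about 40 s.

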